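# Turn the control board over onto the inspection rest

### The job

The framed control board lies on the worktop with its component side up. Turn it over and gently stand it on the inspection rest with its solder side facing outward: a short edge fully down on the ledge behind the lip, lying flat against the sloping back plate, upright and centred. Leave the two small vials and the tape roll where they are.

Things in the scene. Friction and masses are not known exactly. Their poses are not given: they have to be found in the camera images.
- board: Control board in a grey plastic frame, 100 (x) x 60 (y) x 10 mm (z), about 90 g. Origin: centre of its solder side (underside at the start); +z points to the component side. The frame's end bars (x = +-32 to +-50 mm) and middle rib (x = +-6 mm) are solid, full width, flat on both faces; the rest is recessed 3 mm. Hold it across its width or an end bar's thickness..
- component_face (a point): Centre of the board's component side (board x = 0, y = 0, z = 10 mm). This side has black chips, a white connector and small metal cans.
- solder_face (a point): Centre of the board's solder side (board x = 0, y = 0, z = 0). This side has only four rows of tiny bright dots.
- stand: Aluminium inspection rest, fixed to the worktop. Origin: centre of the underside of its base plate, 110 (x) x 80 (y) x 8 mm; level; its front faces its own -x. It carries the sloping back plate (body rest), 60 degrees from level, leaning away from the front; behind it are only two thin struts. A seated board reaches 40 mm above the back plate and 12 mm past it at both sides.
- rest: Sloping back plate with ledge, fixed to the stand. Origin: middle of the corner where plate front and ledge meet, 45 mm above the worktop. x points up the slope, y across, z out of the plate's front. Plate: 36 mm wide (y), x to 60 mm, 5 mm thick behind z = 0. Ledge: 50 mm wide, surface x = 0 from z = 0 to 15 mm, then a lip 4 mm thick up to x = 5 mm. Either board end may stand on it.
- vial_black: Small clear vial with a black cap, 15 mm diameter, 46 mm high, stands on the worktop near the stand, to be left alone. Origin: centre of its underside, z up.
- vial_white: Small clear vial with a white cap, 15 mm diameter, 46 mm high, stands on the worktop near the stand, to be left alone. Origin: centre of its underside, z up.
- tape: Roll of tape lying flat, 66 mm diameter, 19 mm high, to be left alone. Origin: centre of its underside.
Things that resemble listed ones, but are neither listed nor needed, are in the scene too. Of the things like the board, leave any that is purple or yellow; of the rest the larger one is meant.

How it is judged:
By the outcome, as a careful person would: the job done as asked, in the order asked, and still so for the second after the job is handed in, with the robot touching nothing.
It also fails if it takes over 64 s, if anything falls off the work surface, if the arm or the gripper's body presses on something with over 40 N, if the wrist force passes 120 N, or if a joint passes its speed limit or range.

### The arm

A 6-joint arm with a two-finger parallel gripper is mounted at the origin on a cart in front of the work surface, level with it; the furniture and walls round the work are solid. World frame = base frame: x ahead of the robot, y to its left, z up, the work surface at z = 0. Lengths are in m, angles in rad, forces in N, time in s.
With the tool pointing down it reaches from about 0.325 to 0.775 m from the base axis. Payload 5.5 kg.
Tool frame: the origin (TCP) lies at the very end of the fingers, on their centre line; the grasp point (between the pads) lies 19 mm behind it (pinch_z is the distance from the TCP to the grasp point, in m); z points along the fingers, y is the line along which they close (so a half turn about z gives the same grasp; the last joint's range is limited). The gripper opens to 88 mm and grips with 3 to 60 N. Pads are 20 mm wide; open, the fingers measure 115 mm over their backs; the gripper's body (75 mm by 178 mm) begins 61 mm behind the grasp point.
Start: joints at [1.064, 0.091, 1.231, -0, 1.82, -0.057], TCP at [0.261, 0.54, 0.223] pointing down, gripper open.
Joint ranges: [-2.87, 2.87], [-0.86, 2.18], [0.17, 2.46], [-1.51, 4.65], [0.06, 2.69], [-2.65, 2.65]. Speed limits (rad/s): [2.57, 2.57, 3.01, 3.14, 3.14, 3.14].

### API

Orientations are given as a unit quaternion [w, x, y, z].
In Python, from cell import get_state, camera, get_calibration, sign_off, pinch_z gives the robot as it stands.
- The arm moves only by the shell command python3 -m pendant 'ROWS'. ROWS is text: rows parted by semicolons, each of 7 numbers parted by spaces: the shift along the tool's x, y, z in units of 300 mm (1.0 is 300 mm), then the turn, a rotation vector about the tool's x, y, z in units of pi/2 rad (1.0 is pi/2 rad), then the closure, from -1 (fully open) to 1 (shut). In form: x y z wx wy wz hand; .... A call has 1 to 20 rows; each row is the pose to reach, as a shift and turn from the pose commanded when the call began, along the tool's axes at that moment; what a row does not reach only later rows make up. A row lasts 1/12 s, in which the tool goes at most 41.7 mm and 7.16 degrees, less where a joint would pass 70% of its speed; a pose out of reach is approached as far as the arm can. A call with a number of a shift or a turn outside -1 to 1 is refused whole. A call with a gripper value outside its range is refused whole. The fingers move at their own pace and stop on an object; the grip force is fixed at half the most. Time passes only in rows, so rows that repeat a pose let the fingers close. It gives the time, the measured TCP pose, the force, the opening and the grip force at its end, in the units of the state.
- get_state(): the state, without advancing time (a new reading comes with each control period).
- camera(name): name is "scene" or "top" or "wrist"; returns the picture (384x512x3 uint8, red, green, blue); there is no depth.
- get_calibration(name): a dict with "fx", "fy", "cx", "cy" (pixels), "world_to_cam" (4x4, takes a point from world to camera coordinates). Camera axes: x right, y down, z forward; pixel columns grow to the right and rows downward; lengths in m; the calibration is good to about 2 mm. A picture is of the moment at which its call begins: read the wrist's pose just before it. get_calibration takes no time and is no camera call; for the wrist camera it gives the pose at the moment of the call.
- sign_off(): hands the job in; it is judged then, once.
The state is a dict: "clock": time; "joints": joint angles; "qvel": joint speeds; "tau": joint torques, N m; "eef_pos": TCP position; "ee_rot": TCP orientation; "force": force on the tool from outside, world axes, zero at the start; "ft_torque": the same for the moment, N m; "opening": finger opening in m; "finger_force": force on a finger pad.
Only numpy, scipy, OpenCV 4.12 (cv2) and the standard library are available. Lean on these libraries where they do the work, as an engineer would, in place of code of your own. Each camera call takes 0.05 s, during which the arm holds its last target. There are 200 camera calls.

## Working session

There is one attempt and no reset: what is moved stays moved. The work goes in short steps, Python scripts to look and compute and a shell command to move; the robot and the scene stay as the last step left them, time stands still between calls to the robot, and variables do not carry over. Pictures are saved under pics/ and viewed, at most 12 in all, crops included, and the job is handed in when it is done.

```bash
mkdir -p pics; ls; python3 - <<'E'
from cell import *
import cv2,numpy as np
s=get_state();print(s, pinch_z if not callable(pinch_z) else pinch_z())
a=camera("scene");b=camera("top")
cv2.imwrite("pics/scene0.png",a[...,::-1]);cv2.imwrite("pics/top0.png",b[...,::-1])
for n in("scene","top","wrist"):
    c=get_calibration(n);print(n,c["fx"],c["fy"],c["cx"],c["cy"],np.round(c["world_to_cam"],4).tolist())
E
```

```text
pics
{'clock': 0.0, 'joints': array([ 1.06429654e+00,  9.18234732e-02,  1.23191290e+00, -8.40286891e-06,
        1.81980435e+00, -5.66566067e-02]), 'qvel': array([ 1.83545343e-05, -5.39634485e-06,  3.55035766e-04,  2.20484786e-03,
       -1.46714994e-05, -8.80062582e-04]), 'tau': array([ 8.61338862e-06, -4.46461916e+01, -4.06439495e+01,  6.98520639e-02,
        2.95660843e-02, -1.20859431e-04]), 'eef_pos': array([0.26072374, 0.54004528, 0.22151282]), 'ee_rot': array([-2.66744871e-04,  2.23030825e-01,  9.74810906e-01, -9.36808223e-04]), 'force': array([-0.82624403,  0.85226219,  0.32956213]), 'ft_torque': array([-0.02101681, -0.06525761,  0.00787067]), 'finger_force': 0.0, 'opening': 0.0882169479546119} 0.0187
scene 372.4143585322194 372.4143585322194 256.1641455675058 191.62723767610052 [[0.8863, -0.4632, -0.0033, -0.4462], [-0.2412, -0.4553, -0.8571, 0.2072], [0.3955, 0.7604, -0.5152, 0.6863], [0.0, 0.0, 0.0, 1.0]]
top 348.19285482307106 348.19285482307106 258.2770772316014 188.9439185480259 [[0.0011, -0.9998, 0.0201, 0.0312], [-0.9924, -0.0035, -0.1229, 0.5389], [0.123, -0.0198, -0.9922, 0.9651], [0.0, 0.0, 0.0, 1.0]]
wrist 304.03052305069417 304.03052305069417 255.2918691064064 190.69334752811707 [[0.4351, 0.9004, -0.0013, -0.6001], [0.8727, -0.4214, 0.2467, -0.0302], [0.2216, -0.1085, -0.9691, 0.389], [0.0, 0.0, 0.0, 1.0]]
```

View pics/scene0.png

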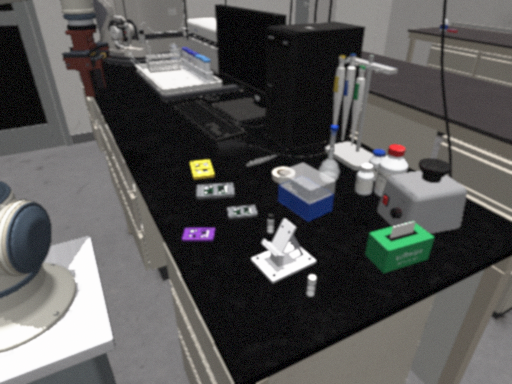

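View pics/top0.png

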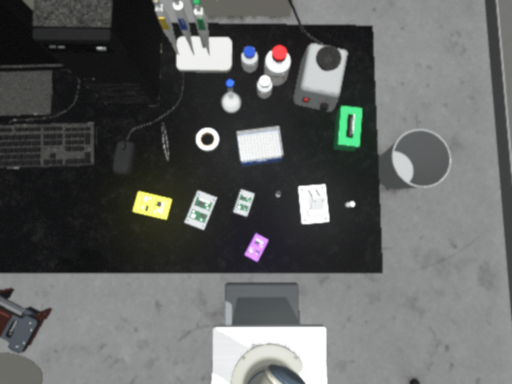

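The scene shows the large grey board at scene (215,190) / top (201,210), with a smaller decoy at top (244,203). The stand is at top (313,204), the vials at (278,195) and (350,204), and the tape at (207,139).

```bash
cat > h.py <<'E'
from cell import *
import cv2,numpy as np
def ray(n,uv,c=None):
    c=c or get_calibration(n);T=np.array(c["world_to_cam"]);R,t=T[:3,:3],T[:3,3]
    d=R.T@np.array([(uv[0]-c["cx"])/c["fx"],(uv[1]-c["cy"])/c["fy"],1.]);return -R.T@t,d
def plane(n,uv,z,c=None):
    o,d=ray(n,uv,c);return o+d*(z-o[2])/d[2]
def proj(n,p,c=None):
    c=c or get_calibration(n);T=np.array(c["world_to_cam"]);q=T[:3,:3]@np.array(p)+T[:3,3]
    return np.array([c["fx"]*q[0]/q[2]+c["cx"],c["fy"]*q[1]/q[2]+c["cy"]])
E
python3 - <<'E'
from h import *
a=camera("scene");b=camera("top")
A=cv2.resize(a[195:305,235:345],(400,400),interpolation=cv2.INTER_CUBIC)
B=cv2.resize(b[170:240,295:365],(400,400),interpolation=cv2.INTER_CUBIC)
cv2.imwrite("pics/crop1.png",np.hstack([A,B])[...,::-1])
g=b.max(2).astype(int)
for n,roi,z in(("board",(175,185,185,235),.01),("stand",(290,175,335,230),.008),("blk",(270,185,288,203),.046),("wht",(340,195,360,212),.046)):
    x0,y0,x1,y1=roi if n!="board" else (180,185,222,235)
    m=(g[y0:y1,x0:x1]>70).astype(np.uint8)
    m=cv2.morphologyEx(m,cv2.MORPH_CLOSE,np.ones((5,5)))
    cs,_=cv2.findContours(m,0,2);
    if not cs: print(n,"none");continue
    c=max(cs,key=cv2.contourArea).reshape(-1,2)+[x0,y0]
    w=np.array([plane("top",p,z)[:2] for p in c],np.float32)
    print(n,cv2.minAreaRect(w),np.round(cv2.boxPoints(cv2.minAreaRect(w)),3).tolist())
for n,uv,z in(("blkbase top",(278,195),.046),("white",(350,204),.046)):print(n,plane("top",uv,z))
for n,uv in(("tape",(207,139)),("purple",(257,248)),("small",(244,203)),("bluebox",(260,145))):print(n,plane("top",uv,.01))
print("scene blk bottom",plane("scene",(270,233),0),"white",plane("scene",(311,296),0))
E
```

```text
board ((0.4810887575149536, 0.2003462314605713), (0.06748130917549133, 0.10762616991996765), 68.7598876953125) [[0.4189999997615814, 0.18799999356269836], [0.5189999938011169, 0.14900000393390656], [0.5429999828338623, 0.21199999749660492], [0.4429999887943268, 0.25099998712539673]]
stand ((0.49918410181999207, -0.1289619505405426), (0.11840866506099701, 0.08832215517759323), 4.972757816314697) [[0.4359999895095825, -0.09000000357627869], [0.4440000057220459, -0.17800000309944153], [0.5619999766349792, -0.1679999977350235], [0.5540000200271606, -0.07999999821186066]]
blk ((0.5244098901748657, -0.02162550762295723), (0.014151104725897312, 0.019965142011642456), 89.62083435058594) [[0.5139999985694885, -0.028999999165534973], [0.5339999794960022, -0.028999999165534973], [0.5339999794960022, -0.014999999664723873], [0.5139999985694885, -0.014000000432133675]]
wht ((0.4966356158256531, -0.22546729445457458), (0.019855070859193802, 0.03148675337433815), 0.14330892264842987) [[0.4869999885559082, -0.20999999344348907], [0.4869999885559082, -0.2409999966621399], [0.5070000290870667, -0.2409999966621399], [0.5070000290870667, -0.20999999344348907]]
blkbase top [ 0.52015143 -0.02301349  0.046     ]
white [ 0.4952071  -0.22678631  0.046     ]
tape [0.69092545 0.18485932 0.01      ]
purple [0.37072873 0.0355158  0.01      ]
small [0.50021349 0.07362165 0.01      ]
bluebox [0.67361514 0.02703449 0.01      ]
scene blk bottom [ 0.52238208 -0.03333327  0.        ] white [ 0.49517212 -0.23856125  0.        ]
```

View pics/crop1.png

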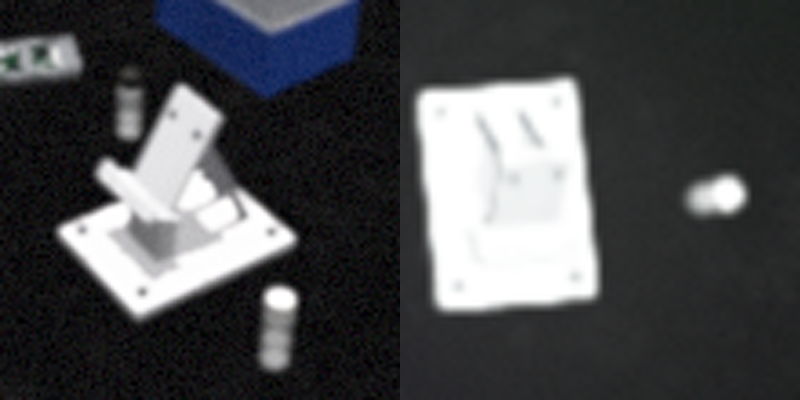

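```bash
cat >> h.py <<'E'
from scipy.spatial.transform import Rotation as Ro
def Rq(q): return Ro.from_quat(np.roll(q,-1))
def rel(p,R):
    """row numbers that lead from the present pose to (p,R)"""
    s=get_state();C=Rq(s["ee_rot"])
    print("row",np.round(C.inv().apply(np.array(p)-s["eef_pos"])/.3,4),np.round((C.inv()*R).as_rotvec()/(np.pi/2),4),"clock",s["clock"])
E
python3 -m pendant '-.717 -.875 0 0 0 0 -1;-.717 -.875 0 0 0 0 -1;-.717 -.875 0 0 0 0 -1;-.717 -.875 0 0 0 0 -1;-.717 -.875 0 0 0 0 -1;-.717 -.875 0 0 0 0 -1;-.717 -.875 0 0 0 0 -1;-.717 -.875 0 0 0 0 -1;-.717 -.875 0 0 0 0 -1'
python3 -m pendant '-.717 -.875 0 0 0 0 -1;-.717 -.875 0 0 0 0 -1;-.717 -.875 0 0 0 0 -1;-.717 -.875 0 0 0 0 -1;-.717 -.875 0 0 0 0 -1;-.717 -.875 0 0 0 0 -1;-.717 -.875 0 0 0 0 -1;-.717 -.875 0 0 0 0 -1;-.717 -.875 0 0 0 0 -1;-.717 -.875 0 0 0 0 -1;-.717 -.875 0 0 0 0 -1;-.717 -.875 0 0 0 0 -1;-.717 -.875 0 0 0 0 -1'
python3 - <<'E'
from h import *
import pickle
s=get_state();c=get_calibration("wrist");a=camera("wrist")
print(s["clock"],s["joints"],s["eef_pos"],s["qvel"].max())
pickle.dump((a,c,s),open("w1.pkl","wb"));cv2.imwrite("pics/w1.png",cv2.resize(a,(800,600),interpolation=cv2.INTER_CUBIC)[...,::-1])
E
```

```text
clock: 0.95
eef_pos: [0.3415, 0.2056, 0.223]
ee_rot: [0.001, 0.226, 0.974, -0.001]
force: [-1.3, -0.1, -0.4]
opening: 0.0876
finger_force: 0.0
clock: 2.03
eef_pos: [0.4201, -0.1179, 0.2229]
ee_rot: [0.0, 0.222, 0.975, 0.0]
force: [-0.1, 0.2, 0.6]
opening: 0.0878
finger_force: 0.0
2.0333 [-3.51900640e-01 -3.51383130e-01  1.63506267e+00  3.69273905e-04
  1.85740482e+00 -1.47527330e+00] [ 0.42011248 -0.11790715  0.22291658] 0.00035985100007239923
```

View pics/w1.png

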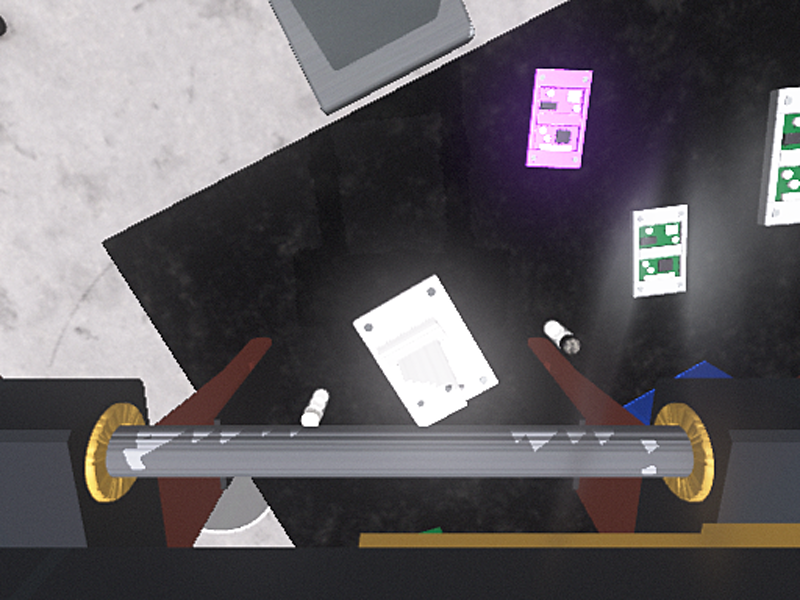

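The wrist view shows the stand base at about (425,350) of the 800x600 picture, with the two vials at (560,337) and (315,407). The lip and plate show up only faintly, so I'll use a contrast-stretched crop.

```bash
python3 - <<'E'
from h import *
import pickle
a,c,s=pickle.load(open("w1.pkl","rb"))
x0,y0,x1,y1=222,170,326,274
g=a[y0:y1,x0:x1].min(2).astype(float)
print(np.percentile(g,[1,50,60,70,80,90,99]))
m=np.clip((g-150)/(255-150),0,1)**2*255
cv2.imwrite("pics/w1c.png",cv2.resize(m.astype(np.uint8),None,fx=5.7,fy=5.7,interpolation=cv2.INTER_CUBIC))
# base outline
bm=(a[170:274,222:326].min(2)>128).astype(np.uint8)
cs,_=cv2.findContours(bm,0,2);k=max(cs,key=cv2.contourArea).reshape(-1,2)+[222,170]
w=np.array([plane("wrist",p,.008,c)[:2] for p in k],np.float32)
r=cv2.minAreaRect(w);print(r,np.round(cv2.boxPoints(r),4).tolist())
h=cv2.approxPolyDP(w.reshape(-1,1,2),.006,True).reshape(-1,2);print(np.round(h,4).tolist())
E
```

```text
[ 39.  92. 245. 255. 255. 255. 255.]
((0.5022103786468506, -0.1299888789653778), (0.1157364696264267, 0.08097171783447266), 5.074774742126465) [[0.4410000145435333, -0.09480000287294388], [0.448199987411499, -0.1754000037908554], [0.5633999705314636, -0.16519999504089355], [0.5562999844551086, -0.08449999988079071]]
[[0.4424000084400177, -0.0957999974489212], [0.44929999113082886, -0.17299999296665192], [0.5587000250816345, -0.16410000622272491], [0.5514000058174133, -0.08669999986886978]]
```

View pics/w1c.png

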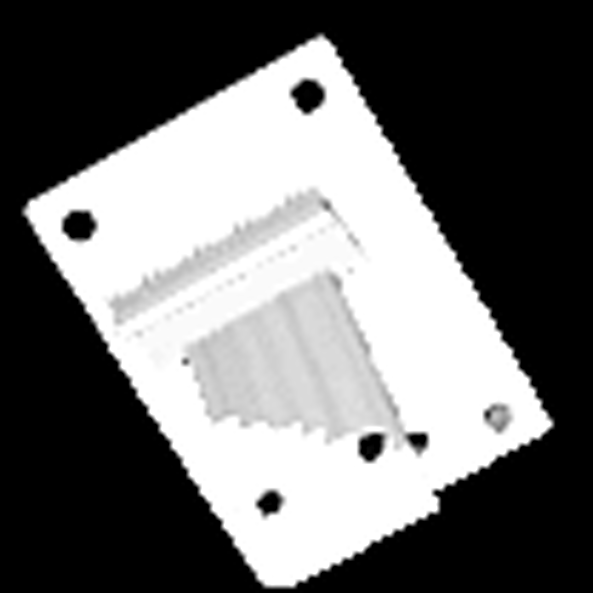

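```bash
python3 - <<'E'
from h import *
import pickle
a,c,s=pickle.load(open("w1.pkl","rb"))
f=lambda u,v:((u+.5)/5.7-.5+222,(v+.5)/5.7-.5+170)
P=lambda u,v,z:plane("wrist",f(u,v),z,c)
C=np.array([.50045,-.1299]);yaw=np.deg2rad(4.85);M=np.array([[np.cos(yaw),np.sin(yaw)],[-np.sin(yaw),np.cos(yaw)]])
for n,u,v,z in(("corner L",185,352,.045),("corner R",335,272,.045),("lipfront a",115,323,.0588),("lipfront b",326,203,.0588),("lipin a",137,337,.0568),("lipin b",325,236,.0568),("ledgeend a",157,365,.045),("ledgeend b",355,265,.045)):
    p=P(u,v,z);print(n,p.round(4),"stand frame mm",(M@(p[:2]-C)*1000).round(1))
def outl(img,cc,name,z,roi):
    x0,y0,x1,y1=roi;m=(img[y0:y1,x0:x1].min(2)>100).astype(np.uint8)
    m=cv2.morphologyEx(m,cv2.MORPH_CLOSE,np.ones((25,25)))
    cs,_=cv2.findContours(m,0,2);k=max(cs,key=cv2.contourArea).reshape(-1,2)+[x0,y0]
    w=np.array([plane(name,p,z,cc)[:2] for p in k],np.float32);print("board",cv2.minAreaRect(w))
# vials' bases
for n,u,v in(("black",552,328),("white",310,418)):print(n,plane("wrist",(u*.64,v*.64),.0,c).round(3))
E
```

```text
corner L [ 0.4832 -0.1489  0.045 ] stand frame mm [-18.8 -17.5]
corner R [ 0.4808 -0.1133  0.045 ] stand frame mm [-18.2  18.2]
lipfront a [ 0.4666 -0.1564  0.0588] stand frame mm [-36.  -23.6]
lipfront b [ 0.4621 -0.1079  0.0588] stand frame mm [-36.4  25.2]
lipin a [ 0.4719 -0.1542  0.0568] stand frame mm [-30.5 -21.8]
lipin b [ 0.4688 -0.1111  0.0568] stand frame mm [-29.9  21.4]
ledgeend a [ 0.4833 -0.1555  0.045 ] stand frame mm [-19.2 -24.1]
ledgeend b [ 0.4812 -0.1089  0.045 ] stand frame mm [-17.5  22.6]
black [ 0.529 -0.025  0.   ]
white [ 0.514 -0.25   0.   ]
```

```bash
cat >> h.py <<'E'
def Rt(yaw_x,tilt):
    """tool with x at yaw_x (deg, level part), pointing down, tipped by tilt deg towards its x"""
    return Ro.from_euler('z',yaw_x,degrees=True)*Ro.from_matrix(np.diag([1,-1,-1.]))*Ro.from_euler('y',tilt,degrees=True)
E
python3 -c "
from h import *
rel([.46,.19,.22],Rt(159,0))"
```

```text
row [0.3241 0.9831 0.0099] [ 0.0002  0.0004 -0.0514] clock 2.0833
```

```bash
python3 -m pendant '.324 .983 .01 0 0 -.051 -1;.324 .983 .01 0 0 -.051 -1;.324 .983 .01 0 0 -.051 -1;.324 .983 .01 0 0 -.051 -1;.324 .983 .01 0 0 -.051 -1;.324 .983 .01 0 0 -.051 -1;.324 .983 .01 0 0 -.051 -1;.324 .983 .01 0 0 -.051 -1;.324 .983 .01 0 0 -.051 -1;.324 .983 .01 0 0 -.051 -1;.324 .983 .01 0 0 -.051 -1' | head -3
python3 - <<'E'
from h import *
import pickle
s=get_state();c=get_calibration("wrist");a=camera("wrist")
pickle.dump((a,c,s),open("w2.pkl","wb"));cv2.imwrite("pics/w2.png",a[...,::-1])
m=(a.min(2)>110).astype(np.uint8);m[260:]=0
m=cv2.morphologyEx(m,cv2.MORPH_CLOSE,np.ones((21,21)))
cs,_=cv2.findContours(m,0,2)
for k in sorted(cs,key=cv2.contourArea)[-4:]:
    k=k.reshape(-1,2);w=np.array([plane("wrist",p,.01,c)[:2] for p in k],np.float32)
    r=cv2.minAreaRect(w);print(k.mean(0),np.round(r[0],4),np.round(r[1],4),r[2],np.round(cv2.approxPolyDP(w.reshape(-1,1,2),.01,True).reshape(-1,2),4).tolist())
E
```

```text
clock: 3.0
eef_pos: [0.4603, 0.1883, 0.2199]
ee_rot: [0.0, 0.183, 0.983, -0.0]
[116.19047619 142.71428571] [0.3748 0.0395] [0.0399 0.0686] 61.613338470458984 [[0.33570000529289246, 0.03799999877810478], [0.3946000039577484, 0.006099999882280827], [0.4122999906539917, 0.04149999842047691], [0.35499998927116394, 0.07190000265836716]]
[269.5        178.66666667] [0.4814 0.1999] [0.0604 0.0988] 69.08706665039062 [[0.4246000051498413, 0.18940000236034393], [0.5170999765396118, 0.15549999475479126], [0.538100004196167, 0.20970000326633453], [0.44600000977516174, 0.24480000138282776]]
[376.81666667 148.98333333] [0.4943 0.3405] [0.0989 0.059 ] 76.92481231689453 [[0.4772000014781952, 0.39419999718666077], [0.4553999900817871, 0.298799991607666], [0.5113000273704529, 0.2867000102996826], [0.5332000255584717, 0.38199999928474426]]
[143.49560117  55.76832845] [0.2526 0.1106] [0.3775 0.1035] 89.8670883178711 [[0.30399999022483826, 0.29919999837875366], [0.2581000030040741, 0.18050000071525574], [0.2985999882221222, 0.17180000245571136], [0.29919999837875366, 0.12430000305175781], [0.2635999917984009, 0.07559999823570251], [0.2387000024318695, 0.08669999986886978], [0.22089999914169312, 0.05169999971985817], [0.23000000417232513, 0.033799998462200165], [0.2004999965429306, -0.011900000274181366], [0.30320000648498535, -0.07819999754428864]]
```

View pics/w2.png

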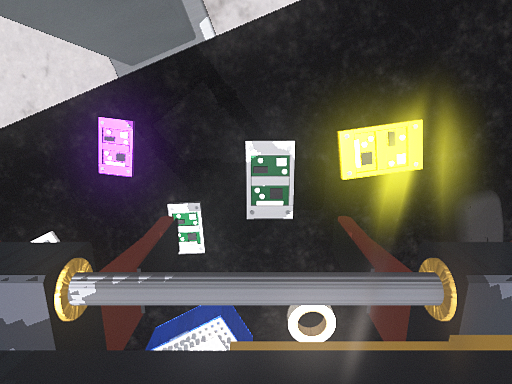

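The target board is the grey one at (270,179), 60x99 mm with its long axis at yaw -21°. The yellow, purple and smaller boards are clear of the grasp.

```bash
python3 -c "
from h import *
rel([.4814,.1999,.05],Rt(159.1,20))"
```

```text
row [-0.0501  0.063   0.5665] [ 0.0005  0.2226 -0.0032] clock 3.05
```

```bash
python3 -m pendant '-.05 .063 .566 0 .222 -.003 -1;-.05 .063 .566 0 .222 -.003 -1;-.05 .063 .566 0 .222 -.003 -1;-.05 .063 .566 0 .222 -.003 -1;-.05 .063 .566 0 .222 -.003 -1;-.05 .063 .566 0 .222 -.003 -1;-.05 .063 .566 0 .222 -.003 -1' | head -4
python3 -c "
from h import *
rel([.4814,.1999,.0055],Rt(159.1,20))"
```

```text
clock: 3.63
eef_pos: [0.4821, 0.2002, 0.0525]
ee_rot: [-0.169, 0.179, 0.969, 0.032]
force: [-0.1, -0.3, 0.7]
row [-0.0515 -0.0022  0.148 ] [ 0.0016  0.0017 -0.    ] clock 3.6333
```

```bash
python3 -m pendant '-.025 -.002 .074 0 0 0 -1;-.04 -.002 .11 0 0 0 -1;-.046 -.002 .13 0 0 0 -1;-.049 -.002 .138 0 0 0 -1;-.049 -.002 .138 0 0 0 -1;-.049 -.002 .138 0 0 0 -1'

```

```text
clock: 4.13
eef_pos: [0.4815, 0.2004, 0.0072]
ee_rot: [-0.17, 0.178, 0.969, 0.032]
force: [-0.5, -0.2, -0.6]
opening: 0.0877
finger_force: 0.0
```

Down 1.5 mm more, then close.

```bash
python3 -m pendant '-.001 0 .004 0 0 0 -1;-.001 0 .004 0 0 0 .3;-.001 0 .004 0 0 0 .6;-.001 0 .004 0 0 0 1;-.001 0 .004 0 0 0 1;-.001 0 .004 0 0 0 1;-.001 0 .004 0 0 0 1;-.001 0 .004 0 0 0 1;-.001 0 .004 0 0 0 1;-.001 0 .004 0 0 0 1'
python3 -c "
from h import *
s=get_state();p=s['eef_pos']
print(s['joints'].round(2));rel(p+[0,0,.2],Rq(s['ee_rot']))"

```

```text
clock: 4.97
eef_pos: [0.4809, 0.2002, 0.0047]
ee_rot: [-0.17, 0.179, 0.968, 0.032]
force: [-0.1, -0.7, 0.5]
opening: 0.0598
finger_force: 30.0
[ 0.2   0.21  1.53  0.19  1.7  -1.01]
row [ 2.277e-01  6.000e-04 -6.266e-01] [0. 0. 0.] clock 4.9667
```

```bash
cat >> h.py <<'E'
YAW=4.85;O=np.array([.4817,-.1312,.045])
RR=Ro.from_euler('z',YAW,degrees=True)*Ro.from_matrix([[.5,0,-.75**.5],[0,1,0],[.75**.5,0,.5]])
def rest(x,y,z): return O+RR.apply(np.array([x,y,z])/1000)
E
python3 - <<'E'
from h import *
import pickle
s=get_state();T=Rq(s["ee_rot"]);Rb=Ro.from_euler('z',-20.9,degrees=True)
Rbt=Rb.inv()*T;pbt=Rb.inv().apply(s["eef_pos"]-[.4814,.1999,0])
print("tool in board",pbt*1000);pickle.dump((Rbt,pbt),open("g1.pkl","wb"))
R=RR*Rbt
for x,z in((100,40),(95,3),(52,3)):
    p=rest(x,0,z)+RR.apply(pbt);print(p.round(4));rel(p,R)
E
```

```text
tool in board [-0.52673977  0.08529988  4.72655495]
[ 0.4927 -0.1302  0.1535]
row [-0.2341 -1.0142 -0.6137] [-0.0521 -0.6547 -0.2954] clock 4.9667
[ 0.5221 -0.1277  0.1307]
row [-0.3434 -0.9715 -0.5724] [-0.0521 -0.6547 -0.2954] clock 4.9667
[ 0.5007 -0.1295  0.0934]
row [-0.3251 -1.0028 -0.4337] [-0.0521 -0.6547 -0.2954] clock 4.9667
```

```bash
python3 -m pendant '.06 0 -.16 0 0 0 1;.14 0 -.38 0 0 0 1;.228 0 -.626 0 0 0 1;.228 0 -.626 0 0 0 1;.228 0 -.626 0 0 0 1;.228 0 -.626 0 0 0 1;.228 0 -.626 0 0 0 1;.228 0 -.626 0 0 0 1'; python3 - <<'E'
from h import *
import pickle
Rbt,pbt=pickle.load(open("g1.pkl","rb"))
rel(rest(100,0,40)+RR.apply(pbt),RR*Rbt)
E
```

```text
clock: 5.63
eef_pos: [0.4806, 0.2, 0.2034]
ee_rot: [-0.171, 0.179, 0.968, 0.032]
force: [0.4, 0.5, -1.0]
opening: 0.0596
finger_force: 30.0
row [-0.4615 -1.0137  0.0087] [-0.0525 -0.6554 -0.2955] clock 5.6333
```

```bash
python3 -m pendant '-.2 -.4 -.1 -.0525 -.655 -.2955 1;-.35 -.7 -.05 -.0525 -.655 -.2955 1;-.4615 -1 .0087 -.0525 -.655 -.2955 1;-.4615 -1 .0087 -.0525 -.655 -.2955 1;-.4615 -1 .0087 -.0525 -.655 -.2955 1;-.4615 -1 .0087 -.0525 -.655 -.2955 1;-.4615 -1 .0087 -.0525 -.655 -.2955 1;-.4615 -1 .0087 -.0525 -.655 -.2955 1;-.4615 -1 .0087 -.0525 -.655 -.2955 1;-.4615 -1 .0087 -.0525 -.655 -.2955 1;-.4615 -1 .0087 -.0525 -.655 -.2955 1;-.4615 -1 .0087 -.0525 -.655 -.2955 1;-.4615 -1 .0087 -.0525 -.655 -.2955 1;-.4615 -1 .0087 -.0525 -.655 -.2955 1'; python3 - <<'E'
from h import *
import pickle
Rbt,pbt=pickle.load(open("g1.pkl","rb"))
print(get_state()["joints"].round(2))
for x,z in((95,3.5),(56,3.5),(52,2)): rel(rest(x,0,z)+RR.apply(pbt),RR*Rbt)
a=camera("scene");b=camera("wrist")
cv2.imwrite("pics/p3.png",np.hstack([cv2.resize(a[150:310,180:400],(400,291),interpolation=cv2.INTER_CUBIC),cv2.resize(b,(388,291))])[...,::-1])
E
```

```text
clock: 6.8
eef_pos: [0.4949, -0.1255, 0.1549]
ee_rot: [0.342, -0.041, 0.939, 0.016]
force: [0.1, 0.8, -1.1]
opening: 0.0596
finger_force: 30.0
[-0.6  -0.78  2.18  0.45  1.2  -2.31]
row [-0.0163 -0.0153  0.1178] [ 0.001  -0.0003  0.0006] clock 6.8
row [ 0.1059 -0.0153  0.1623] [ 0.001  -0.0003  0.0006] clock 6.8
row [ 0.1167 -0.0153  0.1716] [ 0.001  -0.0003  0.0006] clock 6.8
```

View pics/p3.png

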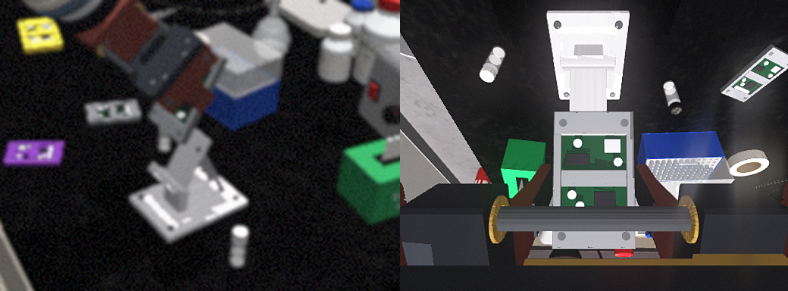

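The board is held component side out, above the rest, and roughly lined up with the plate. Moving on to over the ledge.

```bash
python3 -m pendant '-.008 -.0153 .06 0 0 0 1;-.0163 -.0153 .1178 0 0 0 1;-.0163 -.0153 .1178 0 0 0 1;.02 -.0153 .131 0 0 0 1;.05 -.0153 .142 0 0 0 1;.08 -.0153 .153 0 0 0 1;.095 -.0153 .158 0 0 0 1;.1059 -.0153 .1623 0 0 0 1;.1059 -.0153 .1623 0 0 0 1;.1059 -.0153 .1623 0 0 0 1'; python3 - <<'E'
from h import *
import pickle
Rbt,pbt=pickle.load(open("g1.pkl","rb"))
s=get_state();print(s["joints"].round(2),((RR.inv().apply(s["eef_pos"]-O)-pbt)*1000).round(1))
for x,z in((52,2),(50,1)): rel(rest(x,0,z)+RR.apply(pbt),RR*Rbt)
E
```

```text
clock: 7.73
eef_pos: [0.5017, -0.1304, 0.0972]
ee_rot: [0.342, -0.04, 0.939, 0.015]
force: [-0.5, -0.4, 0.5]
opening: 0.0598
finger_force: 30.0
[-0.6  -0.73  2.25  0.48  1.09 -2.37] [55.8 -1.   4. ]
row [0.0095 0.0032 0.0107] [-0.0001  0.0007 -0.0002] clock 7.7333
row [0.0147 0.0032 0.0161] [-0.0001  0.0007 -0.0002] clock 7.7333
```

```bash
python3 -m pendant '.005 .003 .005 0 0 0 1;.0095 .003 .0107 0 0 0 1;.0121 .003 .0134 0 0 0 1;.0121 .003 .0134 0 0 0 1;.0121 .003 .0134 0 0 0 1'; python3 - <<'E'
from h import *
import pickle
Rbt,pbt=pickle.load(open("g1.pkl","rb"))
s=get_state();print(((RR.inv().apply(s["eef_pos"]-O)-pbt)*1000).round(1),RR.inv().apply(s["force"]).round(1))
a=camera("scene");cv2.imwrite("pics/p4.png",cv2.resize(a[170:290,210:350],(700,600),interpolation=cv2.INTER_CUBIC)[...,::-1])
E
```

```text
clock: 8.15
eef_pos: [0.5019, -0.1294, 0.0932]
ee_rot: [0.343, -0.04, 0.938, 0.015]
force: [-7.1, 1.5, 6.3]
opening: 0.0594
finger_force: 30.0
[52.4  0.   1.8] [2.  2.1 9.2]
```

View pics/p4.png

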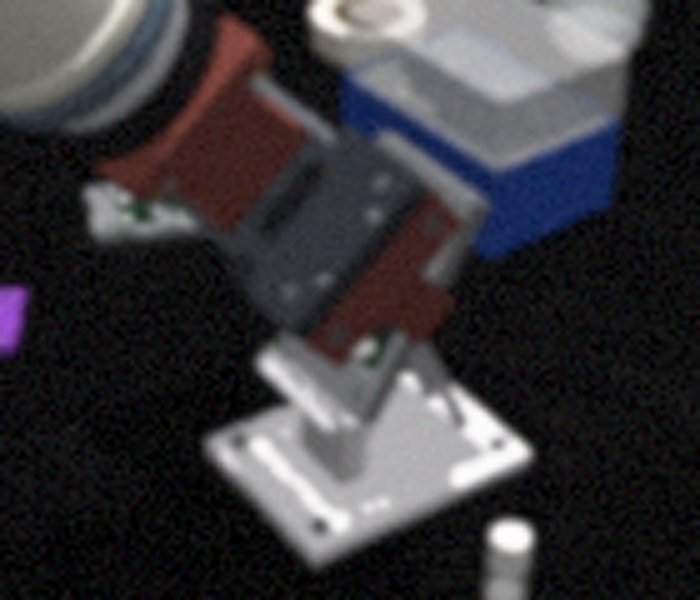

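```bash
python3 -m pendant '.0009 0 -.0025 0 0 0 1;.0025 0 -.0019 0 0 0 1;.004 0 -.0014 0 0 0 1;.004 0 -.0014 0 0 0 1'; python3 - <<'E'
from h import *
import pickle
Rbt,pbt=pickle.load(open("g1.pkl","rb"))
s=get_state();print(((RR.inv().apply(s["eef_pos"]-O)-pbt)*1000).round(1),RR.inv().apply(s["force"]).round(1))
E
python3 -m pendant '.0016 0 .0006 0 0 0 1;.0031 0 .0011 0 0 0 1;.0031 0 .0011 0 0 0 1'; python3 - <<'E'
from h import *
import pickle
Rbt,pbt=pickle.load(open("g1.pkl","rb"))
s=get_state();print(((RR.inv().apply(s["eef_pos"]-O)-pbt)*1000).round(1),RR.inv().apply(s["force"]).round(1))
E
```

```text
clock: 8.53
eef_pos: [0.5003, -0.1294, 0.0908]
ee_rot: [0.342, -0.04, 0.939, 0.015]
force: [-0.0, 0.3, -0.4]
opening: 0.0596
finger_force: 30.0
[49.6  0.2  2. ] [-0.4  0.3 -0.2]
clock: 8.78
eef_pos: [0.5002, -0.1294, 0.0909]
ee_rot: [0.343, -0.04, 0.938, 0.015]
force: [0.8, 1.3, 2.2]
opening: 0.0596
finger_force: 30.0
[49.5  0.2  2.1] [2.3 1.2 0.3]
```

Both contacts were felt lightly, with the ledge at x = 49.5 mm and the plate at about z = 1.8 mm, so the board is seated. Releasing and backing off.

```bash
python3 -m pendant '0 0 0 0 0 0 .4;0 0 0 0 0 0 0;0 0 0 0 0 0 -.5;0 0 0 0 0 0 -1;0 0 0 0 0 0 -1;0 0 0 0 0 0 -1;0 0 -.1 0 0 0 -1;0 0 -.2 0 0 0 -1;0 0 -.32 0 0 0 -1;0 0 -.45 0 0 0 -1;0 0 -.45 0 0 0 -1'; python3 - <<'E'
from h import *
O2=rest(-.5,.2,1.8)
R=RR*Ro.from_matrix(np.array([[0,0,-1],[0,1,0],[1,0,0.]]))  # tool z=-x_r, y=y_r, x=z_r
print(R.as_matrix().round(2))
p=lambda x,z:O2+RR.apply(np.array([x,0,z])/1000)
print(p(180,5).round(3),p(82,5).round(3));rel(p(180,5),R)
a=camera("wrist");cv2.imwrite("pics/p5.png",a[...,::-1])
E
```

```text
clock: 9.7
eef_pos: [0.4361, -0.158, 0.202]
ee_rot: [0.335, -0.043, 0.941, 0.022]
force: [0.2, -0.7, 2.0]
opening: 0.0881
finger_force: 0.0
[[-0.86 -0.08 -0.5 ]
 [-0.07  1.   -0.04]
 [ 0.5   0.   -0.87]]
[ 0.565 -0.124  0.204] [ 0.516 -0.128  0.119]
row [-0.3438  0.0719  0.274 ] [0.0084 0.7696 0.0073] clock 9.7
```

View pics/p5.png

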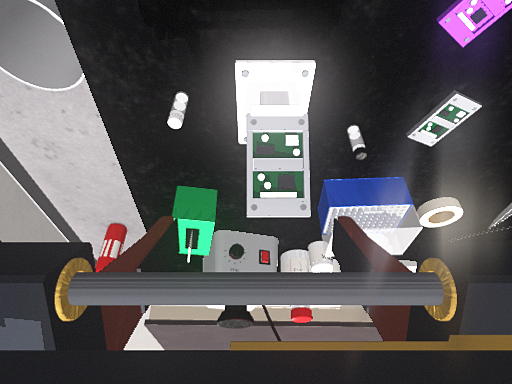

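The board sits on the rest component side out at (278,170), straight against the plate. Next I regrasp it from above, along the slope.

```bash
python3 -m pendant '-.034 .007 .02 0 .08 0 -1;-.07 .014 .05 0 .154 0 -1;-.1 .02 .08 0 .23 0 -1;-.14 .03 .11 0 .31 0 -1;-.17 .036 .137 0 .385 0 -1;-.21 .043 .164 0 .46 0 -1;-.24 .05 .19 0 .54 0 -1;-.275 .057 .22 0 .616 0 -1;-.31 .065 .247 0 .69 0 -1;-.344 .072 .274 .0084 .77 .0073 -1;-.344 .072 .274 .0084 .77 .0073 -1;-.344 .072 .274 .0084 .77 .0073 -1'; python3 - <<'E'
from h import *
O2=rest(-.5,.2,1.8)
R=RR*Ro.from_matrix(np.array([[0,0,-1],[0,1,0],[1,0,0.]]))
p=lambda x,z:O2+RR.apply(np.array([x,0,z])/1000)
print(get_state()["joints"].round(2))
rel(p(110,5),R);rel(p(76,5),R)
c=get_calibration("wrist");a=camera("wrist");cv2.imwrite("pics/p6.png",a[...,::-1])
for x,y in((100,30),(100,-30)): print(proj("wrist",O2+RR.apply(np.array([x,y,10])/1000),c).round(1))
E
```

```text
clock: 10.75
eef_pos: [0.5664, -0.1203, 0.1875]
ee_rot: [-0.269, -0.044, 0.962, -0.008]
force: [-0.6, -0.4, 0.0]
opening: 0.0877
finger_force: 0.0
[-0.19  0.53  0.86 -0.18  2.28 -1.93]
row [ 0.0277 -0.0123  0.1891] [ 0.0036 -0.0131  0.0054] clock 10.75
row [ 0.0254 -0.013   0.3024] [ 0.0036 -0.0131  0.0054] clock 10.75
[288.8 184.4]
[211.3 183.9]
```

View pics/p6.png

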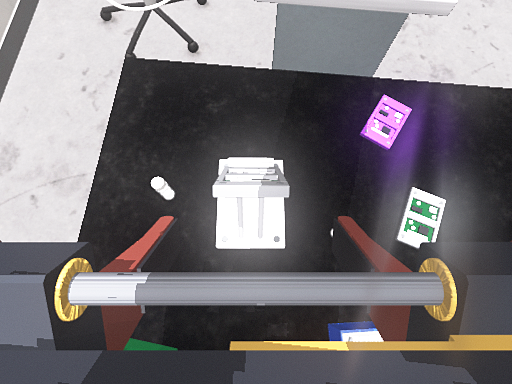

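The board's top end shows as the band from (213,184) to (289,195), within 2 px of the prediction. Descending over it.

```bash
python3 -m pendant '.015 -.006 .07 .0036 -.0131 .0054 -1;.0277 -.0123 .14 .0036 -.0131 .0054 -1;.0277 -.0123 .189 .0036 -.0131 .0054 -1;.0277 -.0123 .189 .0036 -.0131 .0054 -1;.027 -.0126 .22 .0036 -.0131 .0054 -1;.026 -.013 .26 .0036 -.0131 .0054 -1;.0254 -.013 .29 .0036 -.0131 .0054 -1;.0254 -.013 .3024 .0036 -.0131 .0054 -1;.0254 -.013 .3024 .0036 -.0131 .0054 -1'; python3 - <<'E'
from h import *
O2=rest(-.5,.2,1.8)
R=RR*Ro.from_matrix(np.array([[0,0,-1],[0,1,0],[1,0,0.]]))
p=lambda x,z:O2+RR.apply(np.array([x,0,z])/1000)
rel(p(76,5),R);s=get_state();print((RR.inv().apply(s["eef_pos"]-O2)*1000).round(1))
E
```

```text
clock: 11.55
eef_pos: [0.5132, -0.1298, 0.1265]
ee_rot: [-0.248, -0.039, 0.968, -0.013]
force: [-1.1, -0.3, 0.1]
opening: 0.0877
finger_force: 0.0
row [-0.0215  0.0053  0.0366] [-0.0021  0.0133 -0.0036] clock 11.55
[86.8 -1.5 11.7]
```

```bash
python3 -m pendant '0 0 0 0 0 0 -1;0 0 0 0 0 0 -1;0 0 0 0 0 0 -1' | sed -n 1,3p; python3 - <<'E'
from h import *
O2=rest(-.5,.2,1.8)
R=RR*Ro.from_matrix(np.array([[0,0,-1],[0,1,0],[1,0,0.]]))
p=lambda x,z:O2+RR.apply(np.array([x,0,z])/1000)
rel(p(76,5),R);s=get_state();print((RR.inv().apply(s["eef_pos"]-O2)*1000).round(1),s["joints"].round(2))
E
```

```text
clock: 11.8
eef_pos: [0.5141, -0.1298, 0.125]
ee_rot: [-0.25, -0.039, 0.967, -0.013]
row [-0.0166  0.0053  0.0336] [-0.0018  0.0117 -0.0031] clock 11.8
[86.  -1.5 10.2] [-0.22  0.35  1.18 -0.17  2.09 -1.91]
```

```bash
python3 -m pendant '-.008 .003 .015 -.0018 .0117 -.003 -1;-.0166 .0053 .025 -.0018 .0117 -.003 -1;-.0166 .0053 .0336 -.0018 .0117 -.003 -1;-.0166 .0053 .0336 -.0018 .0117 -.003 -1;-.0166 .0053 .0336 -.0018 .0117 -.003 -1' | sed -n 1,4p; python3 - <<'E'
from h import *
O2=rest(-.5,.2,1.8)
R=RR*Ro.from_matrix(np.array([[0,0,-1],[0,1,0],[1,0,0.]]))
p=lambda x,z:O2+RR.apply(np.array([x,0,z])/1000)
rel(p(76,5),R);s=get_state();print((RR.inv().apply(s["eef_pos"]-O2)*1000).round(1),s["joints"].round(2))
E
```

```text
clock: 12.22
eef_pos: [0.5128, -0.1282, 0.112]
ee_rot: [-0.26, -0.041, 0.965, -0.011]
force: [0.7, -0.0, -1.1]
row [ 0.0011 -0.0006 -0.0063] [ 0.0005 -0.0021  0.0002] clock 12.2167
[74.1  0.2  4.7] [-0.21  0.38  1.18 -0.17  2.09 -1.91]
```

```bash
python3 -m pendant '0 0 0 0 0 0 0;0 0 0 0 0 0 .4;0 0 0 0 0 0 1;0 0 0 0 0 0 1;0 0 0 0 0 0 1;0 0 0 0 0 0 1;0 0 0 0 0 0 1;0 0 0 0 0 0 1'; python3 - <<'E'
from h import *
O2=rest(-.5,.2,1.8)
s=get_state();print((RR.inv().apply(s["eef_pos"]-O2)*1000).round(2),RR.inv().apply(s["force"]).round(1),(RR.inv()*Rq(s["ee_rot"])).as_matrix().round(4).tolist())
E
```

```text
clock: 12.88
eef_pos: [0.513, -0.1282, 0.1128]
ee_rot: [-0.26, -0.041, 0.965, -0.011]
force: [0.3, -0.1, 0.3]
opening: 0.06
finger_force: 30.0
[74.9   0.1   4.84] [ 0.4 -0.1 -0.1] [[0.0019, 0.0004, -1.0], [-0.0001, 1.0, 0.0004], [1.0, 0.0001, 0.0019]]
```

```bash
python3 -m pendant '0 0 -.02 0 0 0 1;0 0 -.06 0 0 0 1;0 0 -.14 0 0 0 1;0 0 -.22 0 0 0 1;0 0 -.29 0 0 0 1;0 0 -.29 0 0 0 1;0 0 -.29 0 0 0 1;0 0 -.29 0 0 0 1'|sed -n 1,6p; python3 -c "
from h import *
print(get_state()['joints'].round(2))"
```

```text
clock: 13.55
eef_pos: [0.5561, -0.1246, 0.1865]
ee_rot: [-0.26, -0.041, 0.965, -0.011]
force: [-0.7, -0.1, -1.3]
opening: 0.0597
finger_force: 30.0
[-0.2   0.48  0.92 -0.18  2.25 -1.93]
```

Now roll +180° about tool z, in two halves.

```bash
python3 -m pendant '0 0 0 0 0 .08 1;0 0 0 0 0 .16 1;0 0 0 0 0 .24 1;0 0 0 0 0 .32 1;0 0 0 0 0 .4 1;0 0 0 0 0 .48 1;0 0 0 0 0 .56 1;0 0 0 0 0 .64 1;0 0 0 0 0 .72 1;0 0 0 0 0 .8 1;0 0 0 0 0 .88 1;0 0 0 0 0 .96 1;0 0 0 0 0 1 1;0 0 0 0 0 1 1'|sed -n 1,6p
python3 -m pendant '0 0 0 0 0 .08 1;0 0 0 0 0 .16 1;0 0 0 0 0 .24 1;0 0 0 0 0 .32 1;0 0 0 0 0 .4 1;0 0 0 0 0 .48 1;0 0 0 0 0 .56 1;0 0 0 0 0 .64 1;0 0 0 0 0 .72 1;0 0 0 0 0 .8 1;0 0 0 0 0 .88 1;0 0 0 0 0 .96 1;0 0 0 0 0 1 1;0 0 0 0 0 1 1;0 0 0 0 0 1 1'|sed -n 1,6p
python3 - <<'E'
from h import *
O2=rest(-.5,.2,1.8)
R=RR*Ro.from_matrix(np.array([[0,0,-1],[0,-1,0],[-1,0,0.]]))
p=lambda x,z:O2+RR.apply(np.array([x,0,z])/1000)
s=get_state();print(s["joints"].round(2),(RR.inv().apply(s["eef_pos"]-O2)*1000).round(1))
rel(p(150,6),R);rel(p(85,6),R)
E
```

```text
clock: 14.72
eef_pos: [0.5555, -0.1246, 0.1861]
ee_rot: [-0.177, 0.654, 0.71, -0.192]
force: [-0.7, 1.0, -0.1]
opening: 0.0592
finger_force: 30.0
clock: 15.97
eef_pos: [0.556, -0.1246, 0.187]
ee_rot: [0.01, 0.964, 0.043, -0.26]
force: [0.1, 0.1, -0.6]
opening: 0.06
finger_force: 30.0
[-0.2   0.48  0.92 -0.18  2.25  1.21] [1.607e+02 1.000e-01 4.600e+00]
row [-0.0044  0.0004  0.0358] [-0.0006  0.0023  0.0028] clock 15.9667
row [-0.0037  0.0006  0.2524] [-0.0006  0.0023  0.0028] clock 15.9667
```

```bash
python3 -m pendant '-.0047 0 .036 -.0006 .0023 .0028 1;-.0047 0 .036 -.0006 .0023 .0028 1;-.0045 0 .08 -.0006 .0023 .0028 1;-.0045 0 .13 -.0006 .0023 .0028 1;-.0045 0 .18 -.0006 .0023 .0028 1;-.0045 0 .21 -.0006 .0023 .0028 1;-.0045 0 .23 -.0006 .0023 .0028 1;-.0045 0 .245 -.0006 .0023 .0028 1;-.0045 0 .252 -.0006 .0023 .0028 1;-.0045 0 .252 -.0006 .0023 .0028 1;-.0045 0 .252 -.0006 .0023 .0028 1'|sed -n 1,6p
python3 - <<'E'
from h import *
O2=rest(-.5,.2,1.8)
R=RR*Ro.from_matrix(np.array([[0,0,-1],[0,-1,0],[-1,0,0.]]))
p=lambda x,z:O2+RR.apply(np.array([x,0,z])/1000)
s=get_state();print((RR.inv().apply(s["eef_pos"]-O2)*1000).round(1),RR.inv().apply(s["force"]).round(1))
rel(p(77,5.8),R);rel(p(75,5.5),R)
E
```

```text
clock: 16.88
eef_pos: [0.5178, -0.1279, 0.1236]
ee_rot: [0.012, 0.965, 0.039, -0.258]
force: [0.9, -0.7, -1.0]
opening: 0.0596
finger_force: 30.0
[86.7  0.   6.1] [-0.4 -0.8 -1.3]
row [0.0009 0.0001 0.0322] [ 0.0004 -0.0014 -0.0025] clock 16.8833
row [0.0019 0.0001 0.0389] [ 0.0004 -0.0014 -0.0025] clock 16.8833
```

```bash
python3 -m pendant '.0004 0 .012 0 -.0014 -.0025 1;.0009 0 .022 0 -.0014 -.0025 1;.0009 0 .029 0 -.0014 -.0025 1;.0012 0 .0325 0 -.0014 -.0025 1;.0012 0 .0325 0 -.0014 -.0025 1;.0012 0 .0325 0 -.0014 -.0025 1'|sed -n 1,6p
python3 - <<'E'
from h import *
O2=rest(-.5,.2,1.8)
R=RR*Ro.from_matrix(np.array([[0,0,-1],[0,-1,0],[-1,0,0.]]))
s=get_state();print((RR.inv().apply(s["eef_pos"]-O2)*1000).round(1),RR.inv().apply(s["force"]).round(1))
rel(O2+RR.apply([.075,0,.0053]),R)
E
```

```text
clock: 17.38
eef_pos: [0.5129, -0.1282, 0.1144]
ee_rot: [0.011, 0.965, 0.041, -0.259]
force: [-0.9, 0.1, -1.1]
opening: 0.0597
finger_force: 30.0
[76.3  0.1  5.8] [-1.4  0.2  0.3]
row [0.0016 0.0004 0.0043] [ 0.0002  0.0006 -0.0002] clock 17.3833
```

```bash
python3 -m pendant '.0005 0 .0015 0 0 0 1;.001 0 .003 0 0 0 1;.0016 0 .0045 0 0 0 1;.0016 0 .0055 0 0 0 1;.0016 0 .0055 0 0 0 1'|sed -n 1,6p
python3 - <<'E'
from h import *
O2=rest(-.5,.2,1.8)
s=get_state();print((RR.inv().apply(s["eef_pos"]-O2)*1000).round(1),RR.inv().apply(s["force"]).round(1))
E
```

```text
clock: 17.8
eef_pos: [0.5125, -0.1283, 0.1131]
ee_rot: [0.011, 0.965, 0.041, -0.259]
force: [-0.1, 0.3, -0.0]
opening: 0.0597
finger_force: 30.0
[74.9  0.1  5.5] [-0.1  0.3  0.1]
```

```bash
python3 -m pendant '0 0 .001 0 0 0 1;.0004 0 .002 0 0 0 1;.0008 0 .003 0 0 0 1;.0008 0 .003 0 0 0 1'|sed -n 1,4p
python3 - <<'E'
from h import *
O2=rest(-.5,.2,1.8)
s=get_state();print((RR.inv().apply(s["eef_pos"]-O2)*1000).round(2),RR.inv().apply(s["force"]).round(1))
E
```

```text
clock: 18.13
eef_pos: [0.5125, -0.1283, 0.113]
ee_rot: [0.011, 0.965, 0.041, -0.258]
force: [-1.2, 0.9, 5.8]
[74.89  0.09  5.41] [4.5 0.9 3.8]
```

Light contact with both the ledge (4.5 N) and the plate (3.8 N). Releasing and withdrawing up the slope.

```bash
python3 -m pendant '0 0 -.001 0 0 0 .8;0 0 -.001 0 0 0 .5;0 0 -.001 0 0 0 0;0 0 -.001 0 0 0 -.5;0 0 -.001 0 0 0 -1;0 0 -.001 0 0 0 -1;0 0 -.001 0 0 0 -1;0 0 -.05 0 0 0 -1;0 0 -.1 0 0 0 -1;0 0 -.2 0 0 0 -1;0 0 -.3 0 0 0 -1;0 0 -.4 0 0 0 -1;0 0 -.4 0 0 0 -1;0 0 -.4 0 0 0 -1'|sed -n 1,6p
python3 - <<'E'
from h import *
O2=rest(-.5,.2,1.8)
a=camera("scene");b=camera("wrist");t=camera("top");c=get_calibration("wrist")
cv2.imwrite("pics/p7.png",np.hstack([cv2.resize(a[170:290,210:350],(400,343),interpolation=cv2.INTER_CUBIC),cv2.resize(b,(400,343))])[...,::-1])
for x,y,z in((100,30,0),(100,-30,0),(100,30,10),(100,-30,10)): print((proj("wrist",O2+RR.apply(np.array([x,y,z])/1000),c)*[400/512,343/384]+[400,0]).round(1))
rel([.5,.1,.3],Rq(get_state()["ee_rot"]))
E
```

```text
clock: 19.3
eef_pos: [0.5732, -0.1232, 0.2166]
ee_rot: [0.012, 0.965, 0.041, -0.257]
force: [0.2, -0.0, -0.5]
opening: 0.0879
finger_force: 0.0
[572.8 168.5]
[627.2 168.5]
[573.1 178.4]
[626.9 178.4]
row [-0.2952 -0.7615 -0.1597] [0. 0. 0.] clock 19.45
```

View pics/p7.png

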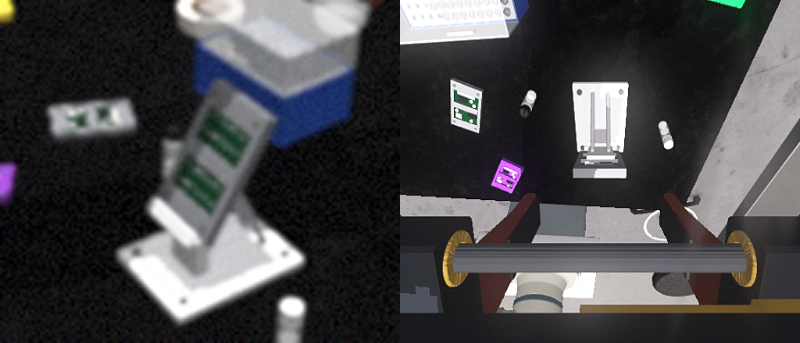

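The board leans flat on the rest, with the plain solder side outward and its top edge where predicted at (573–627, 168–178). The vials stand untouched and the gripper is clear.

```bash
python3 -c "
from cell import *
print(sign_off())"
```

```text
the job is handed in; nothing more can be done
None
```

The board has been turned over and stands on the rest, solder side out, lower edge on the ledge and flat against the plate; I handed it in at about 19.5 s, with the vials and tape roll left alone.

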